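# Seat a press-pack puck in the test fixture and press its test key

### The job

Without picking anything up, push the larger of the two round pucks across the aluminium fixture's deck with the fingertips until it drops into the round nest and lies flat on the nest's floor. Then press the fixture's test key fully down with a fingertip and let it come up again. Leave the smaller puck, the eye loupe and the clear box where they are.

Things in the scene. Friction and masses are not known exactly. Their poses are not given: they have to be found in the camera images.
- fixture: Fixed test fixture: a flat aluminium deck plate whose top is 22 mm above the bench, 130 mm along its own x and 170 mm along its own y. Its origin is on the bench directly under the middle of the nest; the plate runs from x = -50 to +80 mm and y = -85 to +85 mm in its own frame, z up. Beside the key, at x = 66 mm, y = +-42 mm, stand two small binding posts 14 mm across, 11 mm high. The deck has no walls.
- nest (a point): Centre of the floor of the nest, a round recess in the deck, 44 mm across and 8 mm deep (its floor is 14 mm above the bench), with a 1.5 mm chamfered rim.
- puck_large: The larger puck: a loose round capsule with white ceramic side and flat metal faces, 40 mm across, 16 mm thick, about 0.06 to 0.11 kg, lying flat on the deck on one side (own y) of the nest. Origin at the centre of its underside, z along its axis. Seated in the nest it stands 8 mm above the deck.
- puck_small: The smaller puck: the same but 28 mm across, 16 mm thick, lying on the deck on the other side of the nest; it is to stay there. Origin at the centre of its underside.
- key_top (a point): Centre of the top of the round grey test key (cap 22 mm across, its top 21 mm above the deck, in a round black housing 38 mm across and 12 mm high) on the deck, at x = 60 mm, y = 0 in the fixture's frame; it is pressed straight down.
- key (a joint): Travel of the test key in m: 0 up, 0.005 fully down; a spring returns it, and fully down takes about 5 N.
- loupe: Black eye loupe, 37 mm across, 35 mm high, loose on the bench in front of the fixture (its -x side). Origin at the centre of its underside.
- gel_box: Clear flat plastic box, 51x51x13 mm, loose on the bench in front of the fixture. Origin at the centre of its underside.
Not all that is in view belongs to the job. Leave any yellow look-alike of the puck_large alone.

How it is judged:
On the way, in this order (a step that is already met when the one before it is completed fails the run):
1. the larger puck lies flat on the floor of the nest (horizontal distance between puck_large and nest below 0.004 m and z of puck_large in the frame of fixture below 0.0155 m and angle between puck_large's own z axis and vertical below 0.05 rad), for 0.2 s.
2. the test key is pressed fully down (value of joint key above 0.0038 m), for 0.05 s.
At the end, for the whole second after the job is handed in: The larger puck lies at rest in the nest: centre within 4 mm of the nest's, underside within 1.5 mm of the nest's floor, tilted less than 0.05 rad; the key is up again (under 1 mm of travel); the smaller puck is within 10 mm, the loupe and the clear box within 15 mm of where they stood (all of step 1 and linear speed of puck_large below 0.01 m/s and value of joint key below 0.001 m and distance of puck_small from where it was at the start of the episode below 0.01 m and distance of each of loupe, gel_box from where it was at the start of the episode below 0.015 m); the robot touches nothing.
It fails at once if the larger puck is lifted more than 6 mm off the deck (z of puck_large in the frame of fixture above 0.028 m).
It fails at once if the larger puck is tipped up by more than 0.7 rad or falls off the deck (angle between puck_large's own z axis and vertical above 0.7 rad or z of puck_large in the frame of fixture below 0.008 m).
It fails at once if the key is pressed while the larger puck is not in the nest (value of joint key above 0.002 m and z of puck_large in the frame of fixture above 0.018 m).
It fails at once if the smaller puck is moved more than 10 mm (distance of puck_small from where it was at the start of the episode above 0.01 m).
It fails at once if the loupe or the clear box is moved more than 15 mm (distance of any of loupe, gel_box from where it was at the start of the episode above 0.015 m).
It also fails if it takes over 45 s, if anything falls off the work surface, if the arm or the gripper's body presses on something with over 40 N, if the wrist force passes 120 N, or if a joint passes its speed limit or range.

### The arm

A 7-joint arm with a two-finger parallel gripper is mounted at the origin on the work surface; the furniture and walls round the work are solid. World frame = base frame: x ahead of the robot, y to its left, z up, the work surface at z = 0. Lengths are in m, angles in rad, forces in N, time in s.
With the tool pointing down it reaches from about 0.425 to 0.875 m from the base axis. Payload 4.7 kg.
Tool frame: the origin (TCP) lies where the fingers leave the gripper's body, on its centre line; the fingertips stand 70 mm ahead of it and the grasp point (between the pads) lies 51 mm ahead of it; z points along the fingers, y is the line along which they close (so a half turn about z gives the same grasp; the last joint's range is limited). The gripper opens to 87 mm and grips with 3 to 60 N. Pads are 19 mm wide; open, the fingers measure 117 mm over their backs; the gripper's body (75 mm by 190 mm) begins 51 mm behind the grasp point.
Start: joints at [1.193, 0.321, -0.07, 1.45, 0.023, 1.371, -0.057], TCP at [0.248, -0.601, 0.292] pointing down, gripper open.
Joint ranges: [-2.86, 2.86], [-0.3, 2.09], [-1.38, 1.24], [0.06, 2.45], [-1.56, 4.7], [0.09, 2.05], [-2.69, 2.69]. Speed limits (rad/s): [2.57, 2.57, 3.14, 3.14, 3.14, 3.14, 3.14].

### API

Orientations are given as a rotation vector (axis times angle).
In Python, from bench import ctrl gives the robot as it stands.
- The arm moves only by the tool play_rows, never from a script. Its argument "increments" is a list that holds one entry, the list of rows, each a list of 7 numbers: the shift along the tool's x, y, z as a fraction of full scale, then the turn, a rotation vector about the tool's x, y, z as a fraction of full scale, then the gripper command: -1 is shut, 1 is fully open, values between are in proportion. A call has 1 to 8 rows; each row is the pose to reach, as a shift and turn from the pose commanded when the call began, along the tool's axes at that moment; what a row does not reach only later rows make up. Full scale, the value 1, is 0.1 m for a shift and 90 degrees for a turn. A row lasts 1/10 s, in which the tool goes at most 50 mm and 8.59 degrees, less where a joint would pass 70% of its speed; a pose out of reach is approached as far as the arm can. A call with a number of a shift or a turn outside -1 to 1 is refused whole. A call with a gripper value outside its range is refused whole. The fingers move at their own pace and stop on an object; "squeeze" is the grip in N (left out, the last holds). Time passes only in rows, so rows that repeat a pose let the fingers close. It gives the time, the measured TCP pose, the force, the opening and the grip force at its end, in the units of the state.
- ctrl.get_state(): the state, without advancing time (a new reading comes with each control period).
- ctrl.get_image(name): name is "scene" or "side" or "wrist"; returns the picture (480x640x3 uint8, red, green, blue); there is no depth.
- ctrl.get_calibration(name): a dict with "vertical_fov" (degrees; the focal length in pixels is half the picture's height over the tangent of half this angle, whatever the lens; pixels are square), "cx", "cy" (the principal point, pixels), "R" (3x3) and "t" (3): a world point X has camera coordinates R X + t; the wrist camera has in their place "T_tool_cam" (4x4, takes a point from camera to tool coordinates, whose origin is the TCP and whose axes are the flange's). Camera axes: x right, y down, z forward; pixel columns grow to the right and rows downward; lengths in m; the calibration is good to about 2 mm. The wrist camera is an equidistant fisheye: a pixel r from the principal point sees the ray r / f radians off the axis. A picture is of the moment at which its call begins: read the wrist's pose just before it. get_calibration takes no time and is no camera call.
- ctrl.close_job(): hands the job in; it is judged then, once.
The state is a dict: "time": time; "joint_positions": joint angles; "qd": joint speeds; "joint_torque": joint torques, N m; "position": TCP position; "tool_rot": TCP orientation; "ft_force": force on the tool from outside, world axes, zero at the start; "torque": the same for the moment, N m; "grip_width": opening from 0.0 (shut) to 1.0 (fully open); "grip_force": force on a finger pad.
Only numpy, scipy, OpenCV 4.12 (cv2) and the standard library are available. Lean on these libraries where they do the work, as an engineer would, in place of code of your own. Each camera call takes 0.05 s, during which the arm holds its last target. There are 200 camera calls.

## Working session

There is one attempt and no reset: what is moved stays moved. The work goes in short steps, Python scripts to look and compute and a tool call to move; the robot and the scene stay as the last step left them, time stands still between calls to the robot, and variables do not carry over. Pictures are saved under pics/ and viewed, at most 10 in all, crops included, and the job is handed in when it is done.

Besides the shell and the picture viewer there is one more tool, called after "Request:" as name(argument=value, ...) on one line, values as JSON. play_rows: Moves the arm, as the interface text tells. Shift numbers are shares of 0.1 m and turn numbers shares of 90 degrees, none past 1 either way. Its arguments: {"type":"object","properties":{"increments":{"type":"array"},"squeeze":{"type":"number"}},"required":["increments"]}

```bash
mkdir -p pics; ls; python3 - <<'E'
from bench import ctrl
import cv2
s=ctrl.get_state();print(s)
for n in("scene","side"):
    cv2.imwrite(f"pics/{n}0.png",ctrl.get_image(n)[...,::-1]);print(n,ctrl.get_calibration(n))
print(ctrl.get_calibration("wrist"))
E
```

```text
pics
{'time': 0.0, 'joint_positions': array([ 1.19307092,  0.3218541 , -0.07008297,  1.45168066,  0.0226309 ,
        1.37079711, -0.05689939]), 'qd': array([-7.68941275e-04, -1.04128482e-03,  5.95529425e-04,  1.74748145e-03,
       -6.51651841e-05,  1.59980458e-03,  2.32049073e-04]), 'joint_torque': array([ 5.32804133e-04, -4.91294146e+01, -4.03608782e-01, -3.12535894e+01,
       -6.38024951e-02,  4.36877995e-02,  1.96994220e-04]), 'position': array([ 0.24800892, -0.60036918,  0.29113834]), 'tool_rot': array([-3.07963477e+00, -6.11236342e-01,  7.94186900e-04]), 'ft_force': array([-0.36436168, -0.19264882, -0.14659315]), 'torque': array([0.00357099, 0.02844586, 0.06978009]), 'grip_force': 0.0, 'grip_width': 1.0014355001523179}
scene {'vertical_fov': 50.06508752156362, 'cx': 306.95046316558444, 'cy': 241.80303249833267, 'R': array([[-0.53242009, -0.84647858, -0.00169135],
       [-0.72888495,  0.45946992, -0.50755702],
       [ 0.43041327, -0.26900075, -0.86161651]]), 't': array([0.421742  , 0.27684509, 0.76590839])}
side {'vertical_fov': 44.71895394100901, 'cx': 321.28630182633833, 'cy': 232.39178536050568, 'R': array([[ 0.91169279, -0.41074159,  0.01037277],
       [-0.27142791, -0.62103714, -0.73528209],
       [ 0.30845281,  0.66753593, -0.67768182]]), 't': array([-0.36479068,  0.29859156,  0.60794457])}
{'vertical_fov': 65.70646984690485, 'cx': 318.23866749387685, 'cy': 243.4681450918169, 'T_tool_cam': array([[-7.34812821e-04, -9.56465154e-01, -2.91845627e-01,
         8.02361042e-02],
       [ 9.99999729e-01, -7.18533737e-04, -1.62963348e-04,
         2.51542489e-04],
       [-5.38321654e-05, -2.91845667e-01,  9.56465422e-01,
        -9.23226767e-02],
       [ 0.00000000e+00,  0.00000000e+00,  0.00000000e+00,
         1.00000000e+00]])}
```

View pics/scene0.png

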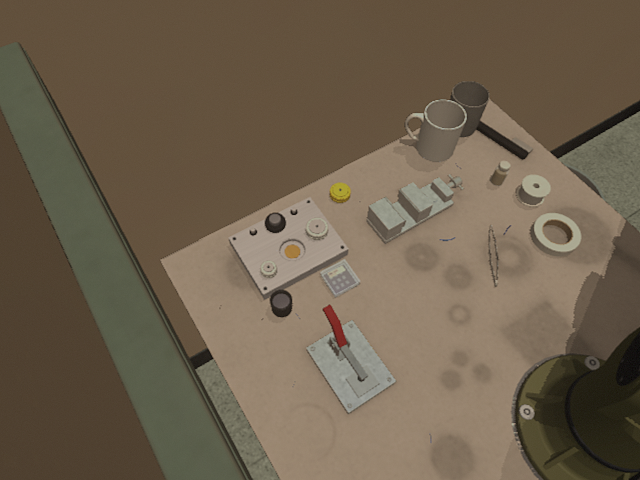

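View pics/side0.png

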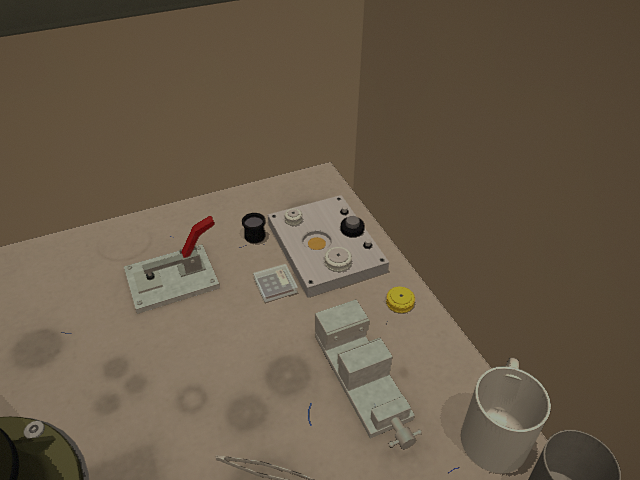

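The scene view shows these candidates for the larger puck:
- the large white puck at (317,229)
- the small white puck at (268,269)
- the yellow look-alike at (340,192)

The nest is at (292,250), the key at (275,222), the loupe at (281,303) and the box at (340,279). The side view shows the large puck at (338,258), the nest at (317,241), the small puck at (293,216) and the key at (352,227). I choose the large white puck and check it in close crops.

```bash
cat > h.py <<'E'
import numpy as np
from bench import ctrl
def ray(n,px):
    c=ctrl.get_calibration(n);f=240/np.tan(np.radians(c["vertical_fov"]/2))
    d=c["R"].T@np.array([(px[0]-c["cx"])/f,(px[1]-c["cy"])/f,1]);return -c["R"].T@c["t"],d
def onz(n,px,z):
    o,d=ray(n,px);return (o+d*(z-o[2])/d[2])[:2]
E
python3 - <<'E'
import cv2,numpy as np
from h import *
a=cv2.imread("pics/scene0.png");b=cv2.imread("pics/side0.png")
k=dict(interpolation=cv2.INTER_CUBIC)
A=cv2.resize(a[195:305,222:352],None,fx=6,fy=5.4,**k);A=cv2.resize(a[195:295,222:352],(780,600),**k)
B=cv2.resize(b[192:297,260:400],(800,600),**k)
cv2.imwrite("pics/sc.png",A);cv2.imwrite("pics/sd.png",B)
for t,p,q,z in[("large",(317,226),(338,255),.038),("small",(268,266),(293,213),.038),("nest",(292,250),(317,241),.022),("key",(275,217),(352,221),.043)]:
    print(t,onz("scene",p,z),onz("side",q,z))
E
```

```text
large [0.49574251 0.16550415] [0.50031971 0.16433808]
small [0.47286569 0.27790621] [0.47579077 0.27675589]
nest [0.48575132 0.22344838] [0.4913005  0.21886251]
key [0.54837732 0.2197508 ] [0.54939218 0.21786666]
```

View pics/sc.png

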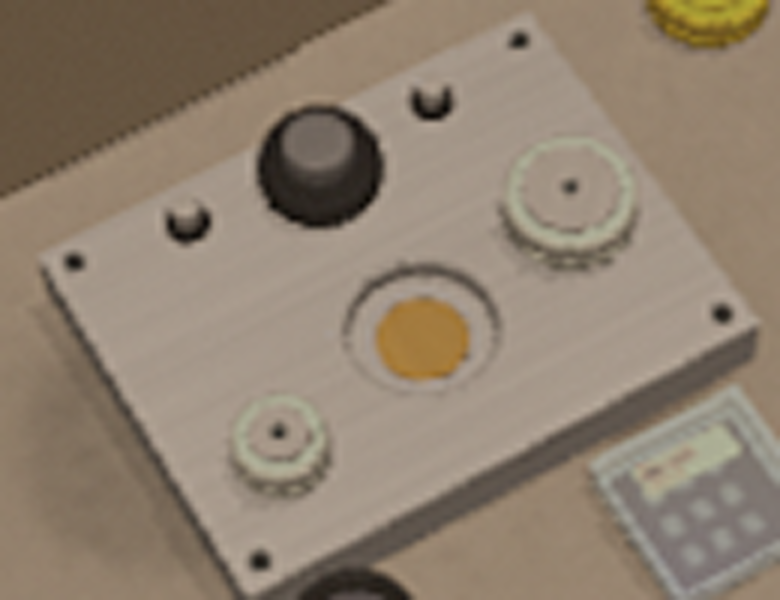

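View pics/sd.png

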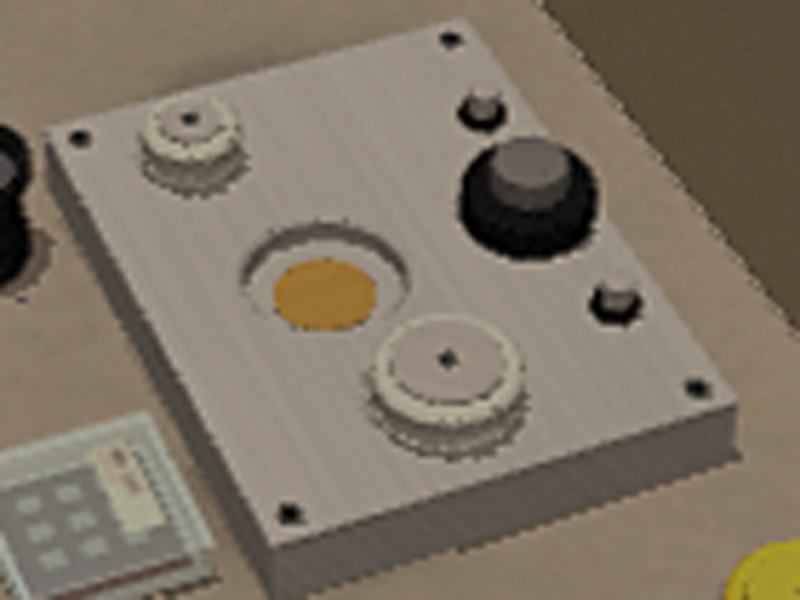

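```bash
python3 - <<'E'
import numpy as np
from h import *
S=lambda x,y:(222+x/6-.4,195+y/6-.4)
D=lambda x,y:(260+x/5.714-.4,192+y/5.714-.4)
P={"large":((570,187),(447,358),.038),"small":((279,432),(190,118),.038),"gold":((422,338),(325,295),.014),"key":((318,137),(530,160),.043),
"far+":((74,262),(450,39),.022),"near+":((260,561),(79,138),.022),"near-":((722,313),(289,514),.022),"far-":((518,40),(697,388),.022)}
R={}
for k,(a,b,z) in P.items():
    p=onz("scene",S(*a),z);q=onz("side",D(*b),z);R[k]=(p+q)/2
    o1,d1=ray("scene",S(*a));o2,d2=ray("side",D(*b))
    A=np.stack([d1,-d2],1);l=np.linalg.lstsq(A,o2-o1,rcond=None)[0]
    print(k,p.round(4),q.round(4),"tri",((o1+d1*l[0]+o2+d2*l[1])/2).round(4))
yx=(R["far+"]+R["near+"]-R["far-"]-R["near-"]);th=np.arctan2(-yx[0],yx[1])
c=sum(R[k] for k in("far+","near+","far-","near-"))/4
M=np.array([[np.cos(th),-np.sin(th)],[np.sin(th),np.cos(th)]])
o=c-M@[.015,0];print("th",np.degrees(th),"origin",o,"keyexp",o+M@[.06,0])
for k in R:print(k,(M.T@(R[k]-o)*1000).round(1))
E
```

```text
large [0.4965 0.1658] [0.5008 0.1658] tri [0.4989 0.1654 0.0375]
small [0.4718 0.2783] [0.4763 0.2785] tri [0.4743 0.2781 0.0374]
gold [0.4882 0.2223] [0.492  0.2223] tri [0.4904 0.2221 0.0134]
key [0.548  0.2208] [0.5513 0.2206] tri [0.5501 0.2205 0.0423]
far+ [0.5608 0.2979] [0.5653 0.2983] tri [0.5633 0.2977 0.0215]
near+ [0.4473 0.2998] [0.4513 0.3004] tri [0.4494 0.2997 0.0218]
near- [0.4447 0.1462] [0.4485 0.1463] tri [0.4468 0.1459 0.0216]
far- [0.5584 0.1448] [0.5627 0.1443] tri [0.5611 0.1442 0.0211]
th -0.9726052048167275 origin [0.48987562 0.22247996] keyexp [0.54986698 0.2214615 ]
large [  9.7 -56.5]
small [-16.8  55.7]
gold [ 0.2 -0.1]
key [59.8 -0.8]
far+ [71.9 76.8]
near+ [-41.9  76.9]
near- [-42. -77.]
far- [ 72.  -76.7]
```

Request:
play_rows(increments=[[[0.83,0.34,0,0,0,-0.09,-0.36],[0.83,0.34,0,0,0,-0.18,-0.36],[0.83,0.34,0,0,0,-0.27,-0.36],[0.83,0.34,0,0,0,-0.36,-0.36],[0.83,0.34,0,0,0,-0.45,-0.36],[0.83,0.34,0,0,0,-0.54,-0.36],[0.83,0.34,0,0,0,-0.64,-0.36],[0.83,0.34,0,0,0,-0.73,-0.36]]])

```text
time: 0.9
position: [0.3378, -0.6003, 0.2915]
tool_rot: [-2.249, -2.191, -0.0]
ft_force: [0.5, -0.5, 1.3]
grip_width: 0.37
grip_force: 0.0
```

```bash
cat >> h.py <<'E'
from scipy.spatial.transform import Rotation as Rn
def go(xyz,head):
    s=ctrl.get_state();R=Rn.from_rotvec(s["tool_rot"]).as_matrix()
    print("t",s["time"],"pos",s["position"].round(4),"w",round(s["grip_width"],3),"F",s["ft_force"].round(1))
    d=R.T@(np.array(xyz)-s["position"]);h=np.radians(head)
    G=np.array([[np.cos(h),np.sin(h),0],[np.sin(h),-np.cos(h),0],[0,0,-1]])
    print("shift",(d*10).round(3),"turn",(Rn.from_matrix(R.T@G).as_rotvec()/(np.pi/2)).round(3))
E
python3 - <<'E'
from h import *
print("yellow",onz("scene",(340,190),.016),onz("side",(401,296),.016))
go([.5046,.1273,.29],98.75)
E
```

```text
yellow [0.55159418 0.07766623] [0.556403   0.07494432]
t 0.9 pos [ 0.3378 -0.6003  0.2915] w 0.37 F [ 0.5 -0.5  1.3]
shift [7.317 1.478 0.022] turn [-0.    -0.001 -0.114]
```

Request:
play_rows(increments=[[[0.45,0.3,0,0,0,-0.06,-0.36],[0.95,0.6,0,0,0,-0.114,-0.36],[0.95,0.6,0,0,0,-0.114,-0.36]]])

```text
time: 1.2
position: [0.4062, -0.501, 0.2922]
tool_rot: [-2.04, -2.389, -0.008]
ft_force: [1.3, 0.5, 0.1]
grip_width: 0.321
grip_force: 0.0
```

```bash
python3 -c "
from h import *
go([.5046,.1273,.29],98.75)"
```

```text
t 1.2 pos [ 0.4062 -0.501   0.2922] w 0.321 F [1.3 0.5 0.1]
shift [6.051 1.956 0.05 ] turn [ 0.002 -0.002  0.003]
```

Request:
play_rows(increments=[[[0.5,0.16,0,0,0,0,-0.36],[1,0.33,0,0,0,0,-0.36]]])

```text
time: 1.4
position: [0.4175, -0.4082, 0.2913]
tool_rot: [-2.055, -2.375, -0.0]
ft_force: [1.5, 0.8, 1.4]
grip_width: 0.316
grip_force: 0.0
```

Request:
play_rows(increments=[[[0.5,0.16,0,0,0,0,-0.36],[1,0.33,0,0,0,0,-0.36]]])

```text
time: 1.6
position: [0.4348, -0.3085, 0.2919]
tool_rot: [-2.053, -2.377, 0.001]
ft_force: [1.0, -0.3, 0.1]
grip_width: 0.32
grip_force: 0.0
```

Request:
play_rows(increments=[[[0.5,0.16,0,0,0,0,-0.36],[1,0.33,0,0,0,0,-0.36]]])

```text
time: 1.8
position: [0.4519, -0.21, 0.2921]
tool_rot: [2.054, 2.377, -0.001]
ft_force: [0.7, 0.4, 0.1]
grip_width: 0.321
grip_force: 0.0
```

Request:
play_rows(increments=[[[0.5,0.16,0,0,0,0,-0.36],[1,0.33,0,0,0,0,-0.36]]])

```text
time: 2.0
position: [0.4689, -0.1116, 0.2921]
tool_rot: [2.053, 2.377, -0.001]
ft_force: [0.3, 0.8, 0.2]
grip_width: 0.319
grip_force: 0.0
```

Request:
play_rows(increments=[[[0.5,0.16,0,0,0,0,-0.36],[1,0.33,0,0,0,0,-0.36]]])

```text
time: 2.2
position: [0.486, -0.0131, 0.2922]
tool_rot: [2.053, 2.377, -0.001]
ft_force: [1.9, -0.9, -0.6]
grip_width: 0.321
grip_force: 0.0
```

Request:
play_rows(increments=[[[0.4,0.12,0,0,0,0,-0.36],[0.8,0.25,0,0,0,0,-0.36],[0.8,0.25,0,0,0,0,-0.36],[0.8,0.25,0,0,0,0,-0.36]]])

```text
time: 2.6
position: [0.4991, 0.0686, 0.292]
tool_rot: [-2.05, -2.381, 0.001]
ft_force: [0.4, -1.4, -1.4]
grip_width: 0.318
grip_force: 0.0
```

```bash
python3 -c "
from h import *
go([.5046,.1273,.29],98.75)
import cv2
cv2.imwrite('pics/w1.png',ctrl.get_image('wrist')[...,::-1])"
```

```text
t 2.6 pos [0.4991 0.0686 0.292 ] w 0.318 F [ 0.4 -1.4 -1.4]
shift [0.572 0.142 0.019] turn [-0.     0.    -0.002]
```

View pics/w1.png

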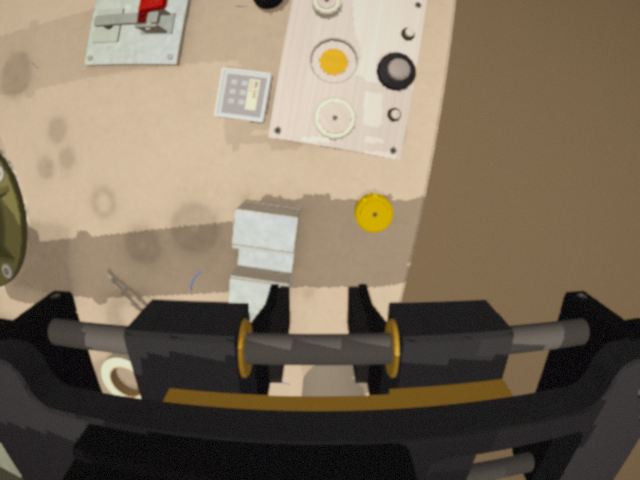

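```bash
cat >> h.py <<'E'
def wz(px,z):
    s=ctrl.get_state();R=Rn.from_rotvec(s["tool_rot"]).as_matrix();c=ctrl.get_calibration("wrist");T=c["T_tool_cam"]
    f=240/np.tan(np.radians(c["vertical_fov"]/2));v=np.array([px[0]-c["cx"],px[1]-c["cy"]]);r=np.hypot(*v);a=r/f
    d=R@T[:3,:3]@np.array([*(v/r*np.sin(a)),np.cos(a)]);o=s["position"]+R@T[:3,3]
    return (o+d*(z-o[2])/d[2])[:2]
E
python3 - <<'E'
from h import *
for a,b in [((368,212),(358,302)),((380,228),(316,312))]:
    o1,d1=ray("scene",a);o2,d2=ray("side",b)
    l=np.linalg.lstsq(np.stack([d1,-d2],1),o2-o1,rcond=None)[0];print("vise",o1+d1*l[0],o2+d2*l[1])
for k,p,z in[("large",(335,118),.038),("gold",(333.5,62),.014),("key",(401,67),.043),("near-",(278,131),.022),("far-",(393,151),.022)]:print(k,wz(p,z).round(4))
E
```

```text
vise [0.4737294  0.07095659 0.03459429] [0.48559387 0.07150077 0.0401712 ]
vise [0.43085671 0.07722313 0.04385866] [0.42670285 0.07687425 0.04219082]
large [0.5003 0.1626]
gold [0.4915 0.2195]
key [0.5526 0.2207]
near- [0.4485 0.1432]
far- [0.5619 0.1409]
```

Request:
play_rows(increments=[[[0.3,0.07,0,0,0,0,-0.36],[0.56,0.145,0,0,0,0,-0.36],[0.56,0.145,0.4,0,0,0,-0.36],[0.56,0.145,0.7,0,0,0,-0.36],[0.56,0.145,1,0,0,0,-0.36],[0.56,0.145,1,0,0,0,-0.36],[0.56,0.145,1,0,0,0,-0.36]]])

```text
time: 3.35
position: [0.5057, 0.124, 0.1924]
tool_rot: [-2.055, -2.376, 0.001]
ft_force: [0.2, -0.2, -0.0]
grip_width: 0.318
grip_force: 0.0
```

```bash
python3 -c "
from h import *
go([.505,.1265,.0955],98.75)
import cv2
cv2.imwrite('pics/w2.png',ctrl.get_image('wrist')[...,::-1])"
```

```text
t 3.35 pos [0.5057 0.124  0.1924] w 0.318 F [ 0.2 -0.2 -0. ]
shift [ 0.026 -0.002  0.969] turn [-0.001  0.    -0.005]
```

View pics/w2.png

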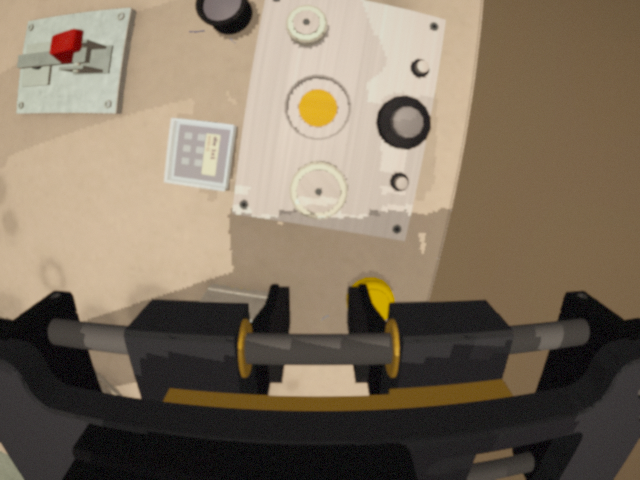

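The wrist view has the puck (319,191), the nest (318,107) and the finger gap centre (319) in one line. The yellow puck at (375,298) is low on the bench, so I descend.

Request:
play_rows(increments=[[[0.02,0,0.4,0,0,0,-0.36],[0.02,0,0.7,0,0,0,-0.36],[0.02,0,0.9,0,0,0,-0.36],[0.02,0,0.96,0,0,0,-0.36],[0.02,0,0.96,0,0,0,-0.36]]])

```text
time: 3.9
position: [0.5059, 0.1272, 0.0971]
tool_rot: [2.053, 2.377, 0.001]
ft_force: [1.2, 0.3, 0.6]
grip_width: 0.319
grip_force: 0.0
```

```bash
python3 -c "
from h import *
go([.4905+.0036,.2215-.0235,.0955],98.75)
import cv2
cv2.imwrite('pics/w3.png',ctrl.get_image('wrist')[...,::-1])"
```

```text
t 3.9 pos [0.5059 0.1272 0.0971] w 0.319 F [1.2 0.3 0.6]
shift [ 0.717 -0.014  0.016] turn [ 0.001  0.    -0.004]
```

View pics/w3.png

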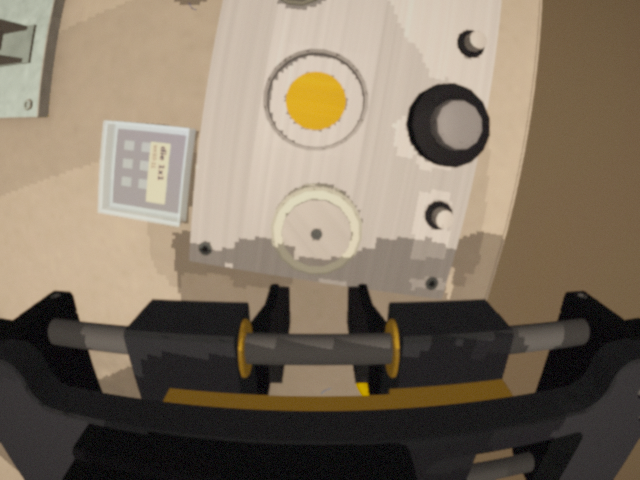

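Request:
play_rows(increments=[[[0.05,-0.012,0.012,0,0,0,-0.36],[0.1,-0.012,0.012,0,0,0,-0.36],[0.15,-0.012,0.012,0,0,0,-0.36],[0.2,-0.012,0.012,0,0,0,-0.36],[0.25,-0.012,0.012,0,0,0,-0.36],[0.3,-0.012,0.012,0,0,0,-0.36],[0.35,-0.012,0.012,0,0,0,-0.36],[0.4,-0.012,0.012,0,0,0,-0.36]]])

```text
time: 4.75
position: [0.498, 0.1672, 0.095]
tool_rot: [-2.053, -2.378, 0.0]
ft_force: [0.3, -0.6, 0.3]
grip_width: 0.317
grip_force: 0.6
```

```bash
python3 -c "
from h import *
go([.4905+.0036,.2215-.0235,.0955],98.75)
import cv2
cv2.imwrite('pics/w4.png',ctrl.get_image('wrist')[...,::-1])"
```

```text
t 4.75 pos [0.498  0.1672 0.095 ] w 0.317 F [ 0.3 -0.6  0.3]
shift [ 0.31   0.006 -0.005] turn [-0.     0.    -0.004]
```

View pics/w4.png

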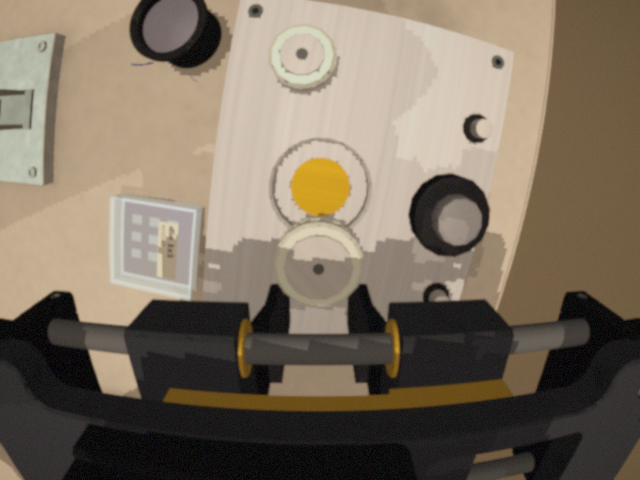

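The puck (318,269) is cradled between the fingertips, in line with the nest pad (320,187). I work out the remaining distance.

```bash
python3 -c "
from h import *
a=wz((318.5,269),.038);b=wz((320.5,187),.014);print(a,b,b-a)
R=Rn.from_rotvec(ctrl.get_state()['tool_rot']).as_matrix();print((R.T@[*(b-a),0])*10)"
```

```text
[0.49430788 0.1912029 ] [0.49058347 0.22289708] [-0.00372441  0.03169418]
[3.18969901e-01 9.86739412e-03 2.63551081e-04]
```

Request:
play_rows(increments=[[[0.04,0.002,0,0,0,0,-0.36],[0.08,0.004,0,0,0,0,-0.36],[0.12,0.006,0,0,0,0,-0.36],[0.16,0.007,0,0,0,0,-0.36],[0.2,0.008,0,0,0,0,-0.36],[0.24,0.008,0,0,0,0,-0.36],[0.27,0.008,0,0,0,0,-0.36],[0.3,0.008,0,0,0,0,-0.36]]])

```text
time: 5.6
position: [0.4944, 0.1971, 0.095]
tool_rot: [-2.052, -2.378, -0.0]
ft_force: [-0.1, -0.1, -1.2]
grip_width: 0.322
grip_force: 0.2
```

Request:
play_rows(increments=[[[0.01,0,0,0,0,0,-0.36],[0.02,0,0,0,0,0,-0.36],[0.02,0,0,0,0,0,-0.36]]])

```text
time: 5.9
position: [0.4942, 0.1986, 0.095]
tool_rot: [-2.053, -2.378, 0.0]
ft_force: [1.1, -0.5, 1.0]
grip_width: 0.321
grip_force: 0.3
```

```bash
python3 -c "
from h import *
go([.4905+.0036,.2215-.0235,.0955],98.75)
import cv2
cv2.imwrite('pics/w5.png',ctrl.get_image('wrist')[...,::-1])"
```

```text
t 5.9 pos [0.4942 0.1986 0.095 ] w 0.321 F [ 1.1 -0.5  1. ]
shift [-0.006 -0.002 -0.005] turn [-0.     0.    -0.004]
```

View pics/w5.png

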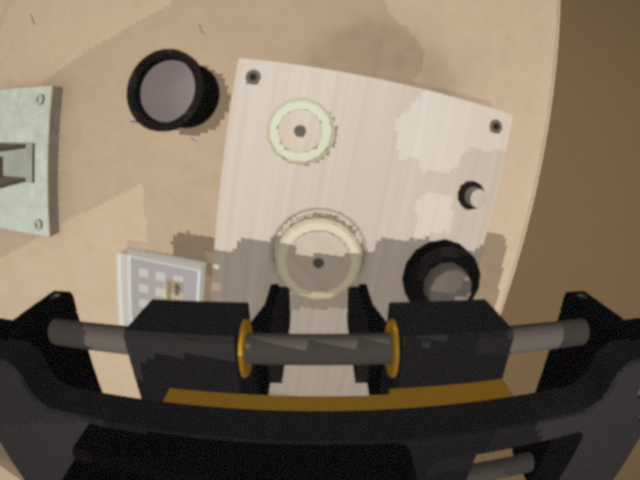

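The puck (318,263) now covers the nest, with a rim arc at row 208. Whether it has dropped is unclear, so I check by size and position.

```bash
python3 - <<'E'
from h import *
import cv2
for z in(.038,.030):print(z,wz((318.5,263),z))
print("front edge pts",wz((318,217),.038),wz((318,217),.030),"rim",wz((318,208),.022))
for n in("w4","w5"):
    a=cv2.imread(f"pics/{n}.png");h=cv2.cvtColor(a,cv2.COLOR_BGR2LAB).astype(int)
    # greenish-white ring: row profile through the hole
    y={"w4":269,"w5":263}[n]
    g=(a[...,1].astype(int)-a[...,2])
    for r in(y-10,y,y+10):
        c=np.where(g[r,260:380]>-3)[0]+260;print(n,r,c.min() if len(c) else None,c.max() if len(c) else None)
for n in("scene","side"):
    im=ctrl.get_image(n);cv2.imwrite(f"pics/{n}5.png",im[...,::-1])
E
```

```text
0.038 [0.49038339 0.22411851]
0.03 [0.49081574 0.22123809]
front edge pts [0.48724977 0.24399955] [0.48751421 0.2421844 ] rim [0.48716997 0.24451589]
w4 259 None None
w4 269 317 321
w4 279 None None
w5 253 None None
w5 263 316 319
w5 273 None None
```

Request:
play_rows(increments=[[[-0.1,0,0,0,0,0,-0.36],[-0.25,0,0,0,0,0,-0.36],[-0.4,0,-0.2,0,0,0,-0.36],[-0.6,0,-0.5,0,0,0,-0.36],[-0.8,0,-0.5,0,0,0,-0.36],[-0.8,0,-0.5,0,0,0,-0.36]]])

```text
time: 6.65
position: [0.5072, 0.1154, 0.1457]
tool_rot: [2.057, 2.37, -0.001]
ft_force: [-0.0, -0.1, -0.7]
grip_width: 0.32
grip_force: 0.0
```

```bash
python3 - <<'E'
from h import *
import cv2
go([.49,.22,.2],98.75)
I={n:ctrl.get_image(n)[...,::-1] for n in("scene","side","wrist")}
for n in I:cv2.imwrite(f"pics/{n}6.png",I[n])
k=dict(interpolation=cv2.INTER_CUBIC)
A=cv2.resize(I["scene"][215:285,250:350],(400,280),**k);B=cv2.resize(I["side"][200:270,280:380],(400,280),**k)
p=wz;C=cv2.resize(I["wrist"][40:290,160:560],(512,320))
out=np.zeros((600,800,3),np.uint8);out[:280,:400]=A;out[:280,400:]=B;out[280:,:512]=C
cv2.imwrite("pics/c6.png",out)
E
```

```text
t 6.65 pos [0.5072 0.1154 0.1457] w 0.32 F [-0.  -0.1 -0.7]
shift [ 1.058 -0.023 -0.546] turn [ 0.001  0.002 -0.007]
```

View pics/c6.png

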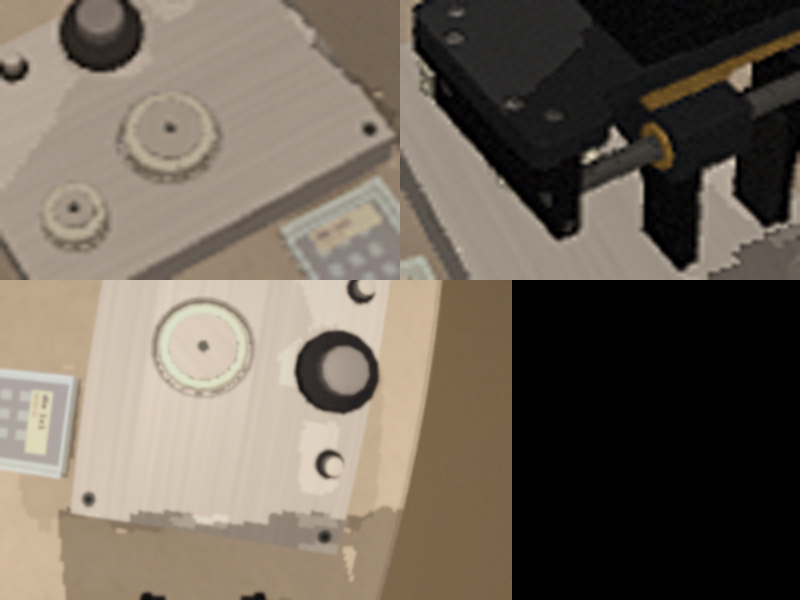

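The composite shows the puck concentric within the nest rim in both the scene and wrist crops. I check its height by triangulating the centre hole against the nest measured in the same cameras.

```bash
python3 - <<'E'
from h import *
p=(292.1,246.6);w=(318.3,91.3)
for z in(.030,.038):print(z,"scene",onz("scene",p,z)-[.4882,.2223],"wrist",wz(w,z)-[.4908,.2210])
print("key wrist",wz((160+345/1.28,40+91/1.28),.043),"wrist puck .030",wz(w,.030))
go([.5500,.2208,.2],98.75)
E
```

```text
0.03 scene [-0.00075083 -0.00033818] wrist [-0.00064005  0.00129154]
0.038 scene [-0.00480478  0.00188045] wrist [-0.00050629  0.00039093]
key wrist [0.54958459 0.22111665] wrist puck .030 [0.49015995 0.22229154]
t 6.8 pos [0.5055 0.1197 0.1446] w 0.322 F [ 0.2 -0.1  0.5]
shift [ 0.935  0.588 -0.554] turn [-0.001 -0.    -0.004]
```

Seated: the scene ray matches the nest within 1 mm at the dropped height, but is 5 mm off at deck height. Now to the key at (0.550, 0.221), with the fingers shut.

Request:
play_rows(increments=[[[0,0,-0.3,0,0,0,-1],[0.4,0.25,-0.3,0,0,0,-1],[0.8,0.5,-0.3,0,0,0,-1],[0.93,0.588,-0.3,0,0,0,-1],[0.93,0.588,-0.3,0,0,0,-1],[0.93,0.588,-0.1,0,0,0,-1],[0.93,0.588,0.1,0,0,0,-1],[0.93,0.588,0.1,0,0,0,-1]]], squeeze=10)

```text
time: 7.6
position: [0.5481, 0.2185, 0.1318]
tool_rot: [-2.05, -2.376, 0.009]
ft_force: [-0.1, -0.1, 0.2]
grip_width: 0.005
grip_force: 0.0
```

```bash
python3 -c "
from h import *
go([.5500,.2208,.118],98.75)"
```

```text
t 7.6 pos [0.5481 0.2185 0.1318] w 0.005 F [-0.1 -0.1  0.2]
shift [0.02  0.023 0.138] turn [-0.004  0.001 -0.004]
```

Request:
play_rows(increments=[[[0.01,0.015,0.05,0,0,0,-1],[0.01,0.015,0.1,0,0,0,-1],[0.01,0.015,0.13,0,0,0,-1],[0.01,0.015,0.13,0,0,0,-1]]])

```text
time: 8.0
position: [0.5518, 0.2211, 0.122]
tool_rot: [2.053, 2.378, -0.0]
ft_force: [-0.2, 0.2, -0.5]
grip_width: 0.008
grip_force: 0.0
```

```bash
python3 -c "
from h import *
go([.5500,.2208,.107],98.75)"
```

```text
t 8.0 pos [0.5518 0.2211 0.122 ] w 0.008 F [-0.2  0.2 -0.5]
shift [-0.001 -0.018  0.15 ] turn [-0.     0.    -0.004]
```

Request:
play_rows(increments=[[[0,-0.015,0.05,0,0,0,-1],[0,-0.015,0.08,0,0,0,-1],[0,-0.015,0.1,0,0,0,-1],[0,-0.015,0.12,0,0,0,-1],[0,-0.015,0.13,0,0,0,-1],[0,-0.015,0.14,0,0,0,-1],[0,-0.015,0.14,0,0,0,-1]]])

```text
time: 8.7
position: [0.5502, 0.221, 0.1082]
tool_rot: [2.053, 2.378, -0.001]
ft_force: [-2.6, -1.9, 4.3]
grip_width: 0.0
grip_force: 2.4
```

Request:
play_rows(increments=[[[0,0,0.01,0,0,0,-1],[0,0,0.02,0,0,0,-1],[0,0,0.02,0,0,0,-1]]])

```text
time: 9.0
position: [0.5502, 0.2211, 0.108]
tool_rot: [2.052, 2.378, -0.002]
ft_force: [-7.5, -3.6, 15.0]
grip_width: 0.009
grip_force: 8.1
```

Force rose to 15 N with no further travel, so the key is on its stop. I release it.

Request:
play_rows(increments=[[[0,0,-0.02,0,0,0,-1],[0,0,-0.1,0,0,0,-1],[0,0,-0.4,0,0,0,-1],[0,0,-0.8,0,0,0,-1],[0,0,-1,0,0,0,-1],[-0.3,0,-1,0,0,0,-1],[-0.6,0,-1,0,0,0,-1],[-0.6,0,-1,0,0,0,-1]]])

```text
time: 9.8
position: [0.5609, 0.1562, 0.2058]
tool_rot: [2.059, 2.369, -0.003]
ft_force: [0.8, -1.0, -0.8]
grip_width: 0.005
grip_force: 0.0
```

Request:
play_rows(increments=[[[-0.4,0,0,0,0,0,-1],[-0.8,0,0,0,0,0,-1],[-0.8,0,0,0,0,0,-1],[-0.8,0,0,0,0,0,-1]]])

```text
time: 10.2
position: [0.5711, 0.0818, 0.2059]
tool_rot: [-2.055, -2.376, -0.001]
ft_force: [0.4, 0.8, 0.8]
grip_width: 0.01
grip_force: 0.0
```

```bash
python3 - <<'E'
from h import *
import cv2
go([.55,.22,.2],98.75)
for n,refs in(("scene","05"),("side","0")):
    im=ctrl.get_image(n)[...,::-1];cv2.imwrite(f"pics/{n}9.png",im)
    a=cv2.imread(f"pics/{n}0.png")
    # template match of objects between start and now
    B={"scene":{"small":(268,269),"loupe":(281,303),"box":(340,279),"key":(275,222)},"side":{"small":(293,216),"loupe":(254,228),"box":(276,283),"key":(352,227)}}[n]
    for k,(x,y) in B.items():
        t=a[y-16:y+16,x-16:x+16];r=cv2.matchTemplate(im[y-26:y+26,x-26:x+26].copy(),t,cv2.TM_CCOEFF_NORMED)
        _,m,_,l=cv2.minMaxLoc(r);print(n,k,round(m,3),np.array(l)-10)
a=cv2.imread("pics/scene6.png");b=cv2.imread("pics/scene9.png")
t=a[234:264,277:307];r=cv2.matchTemplate(b[224:274,267:317],t,cv2.TM_CCOEFF_NORMED);_,m,_,l=cv2.minMaxLoc(r);print("large",m,np.array(l)-10)
E
```

```text
t 10.2 pos [0.5711 0.0818 0.2059] w 0.01 F [0.4 0.8 0.8]
shift [ 1.398 -0.01   0.06 ] turn [ 0.    -0.    -0.005]
scene small 0.874 [0 0]
scene loupe 0.996 [0 0]
scene box 0.966 [0 0]
scene key 0.993 [0 0]
side small 0.947 [0 0]
side loupe 0.998 [0 0]
side box 0.975 [0 0]
side key 0.996 [0 0]
large 0.9972855448722839 [0 0]
```

Nothing else has moved. One last height check of the puck from the side camera, then I hand in.

```bash
python3 - <<'E'
from h import *
import cv2
b=cv2.imread("pics/side9.png",0);c=ctrl.get_calibration("side");f=240/np.tan(np.radians(c["vertical_fov"]/2))
q=c["R"]@[.4905,.2223,.03]+c["t"];u=int(c["cx"]+f*q[0]/q[2]);v=int(c["cy"]+f*q[1]/q[2])
w=b[v-6:v+7,u-6:u+7].astype(float);k=np.clip(np.median(w)-35-w,0,None);ys,xs=np.mgrid[v-6:v+7,u-6:u+7]
p=((k*xs).sum()/k.sum(),(k*ys).sum()/k.sum());print((u,v),p,w.min())
for z in(.03,.038):print(z,onz("side",p,z)-[.492,.2223])
o1,d1=ray("scene",(292.1,246.6));o2,d2=ray("side",p);l=np.linalg.lstsq(np.stack([d1,-d2],1),o2-o1,rcond=None)[0];print((o1+d1*l[0]+o2+d2*l[1])/2)
E
```

```text
(315, 235) (np.float64(316.4310344827586), np.float64(235.632183908046)) 56.0
0.03 [-1.38210382e-04  6.60554149e-05]
0.038 [-0.00365051 -0.00776562]
[0.4898366  0.22172605 0.02967971]
```

The top hole is at z = 0.0297 m and 0.1 mm from the nest centre in the side view, so the puck is seated flat.

```bash
python3 -c "
from bench import ctrl
print(ctrl.close_job())"
```

```text
the job is handed in; nothing more can be done
None
```

I handed the job in at about 10 s of the 45 s limit, verdict not shown: the larger puck lies in the nest, the key was pressed to its stop (15 N) and is up again, and the smaller puck, loupe and clear box show no shift in the camera images.

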